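# Check and load the packing plates of a seal press

### The arm

A 7-joint arm with a two-finger parallel gripper is mounted at the origin on the work surface. World frame = base frame: x ahead of the robot, y to its left, z up, the work surface at z = 0. Lengths are in m, angles in rad, forces in N, time in s.
With the tool pointing down it reaches from about 0.425 to 0.925 m from the base axis. Payload 6.8 kg.
Tool frame: the origin (TCP) lies on the front face of the gripper's body, between the roots of the fingers; the fingertips stand 73 mm ahead of it and the grasp point (between the pads) lies 54 mm ahead of it (env.nose_length is the distance from the TCP to the fingertips, in m); z points along the fingers, y is the line along which they close (so a half turn about z gives the same grasp; the last joint's range is limited). The gripper opens to 85 mm and grips with 20 to 120 N. Pads are 22 mm wide; open, the fingers measure 114 mm over their backs; the gripper's body (76 mm by 85 mm) begins 54 mm behind the grasp point. The pads swing forward as they close: fully open they stand 13 mm farther back than shut.
Start: joints at [1.104, 0.477, 0.022, 1.555, -0.011, 1.109, -0.083], TCP at [0.237, -0.632, 0.304] pointing down, gripper open.
Joint ranges: [-2.96, 2.96], [-0.34, 2.1], [-1.41, 1.46], [0.24, 2.44], [-1.37, 4.51], [0.17, 1.92], [-2.96, 2.96]. Speed limits (rad/s): [2.39, 2.39, 3.14, 3.14, 3.14, 3.14, 3.14].

### API

Orientations are given as a unit quaternion [w, x, y, z].
In Python, from cell import env, kin, camera, calibration, job gives the robot as it stands. The module is installed in compiled form; this text tells all that it offers. Calls block until the motion is done:
- env.reach(position, orientation): joint-space move of the TCP to a pose.
- env.movel(position, velocity=0.15, rot=None, stop_force=None): straight line of the TCP; rot=None keeps the orientation; velocity is the mean speed in m/s. With stop_force (N) it stops when the force on the tool has changed by that much, and returns True; else False.
- env.goto_joints(angles): joint-space move.
- env.grip(opening, f_grip=None): finger opening in m; f_grip is the grip in N (None keeps the last); returns when the fingers have stopped.
- env.dwell(seconds).
- kin.inverse_kinematics(position, orientation): joint angles nearest the present ones, or None.
- env.get_state(): the state.
- camera(name): name is "scene" or "top" or "wrist"; returns (picture, depth): 384x512x3 uint8, blue, green, red; 384x512 float32, m along the optical axis (not along the pixel's ray), 0 where there is no reading.
- calibration(name): a dict with "fx", "fy", "cx", "cy" (pixels), "rvec" (rotation vector, rad) and "tvec" (3), from world to camera coordinates, as OpenCV has them. Camera axes: x right, y down, z forward; pixel columns grow to the right and rows downward; lengths in m; the calibration is good to about 2 mm. A picture is of the moment at which its call begins: read the wrist's pose just before it. calibration takes no time and is no camera call; for the wrist camera it gives the pose at the moment of the call.
A pose or a line that the arm cannot do raises env.PlanningError and nothing moves.
- job.job_done(): hands the job in; it is judged then, once.
The state is a dict: "time": time; "qpos": joint angles; "joint_velocities": joint speeds; "joint_torque": joint torques, N m; "tcp_pos": TCP position; "orientation": TCP orientation; "force": force on the tool from outside, world axes, zero at the start; "torque": the same for the moment, N m; "opening": finger opening in m; "gripper_force": force on a finger pad.
Only numpy, scipy, OpenCV 4.12 (cv2) and the standard library are available. Lean on these libraries where they do the work, as an engineer would, in place of code of your own. Each camera call takes 0.05 s, during which the arm holds its last target. There are 200 camera calls.

### The job

Pull the seal press carriage fully out to its loading stop. Then take the steel packing plates on the desk one by one, largest first: show each to the upward-looking inspection camera, holding its underside level and still over the lens at the height of the pointer for two seconds, and lay it on the carriage, centred, with its long side along the slide, so that they make one stepped stack with the largest at the bottom. Finally push the carriage with the stack fully home under the ram, let go, and leave everything else on the desk where it is.

Things in the scene. Friction and masses are not known exactly. Their poses are not given: they have to be found in the camera images.
- plate1: flat steel packing plate, 90 x 60 mm, 12 mm thick, the largest of the four sizes (some sizes are absent on some days, then None). Lies flat and loose on the desk. Origin: centre of its underside; x along its long side, y along its short side, z up.
- plate2: flat steel packing plate, 76 x 50 mm, 12 mm thick, the second largest of the four sizes (some sizes are absent on some days, then None). Lies flat and loose on the desk. Origin: centre of its underside; x along its long side, y along its short side, z up.
- plate3: flat steel packing plate, 62 x 40 mm, 12 mm thick, the third in size of the four sizes (some sizes are absent on some days, then None). Lies flat and loose on the desk. Origin: centre of its underside; x along its long side, y along its short side, z up.
- plate4: flat steel packing plate, 48 x 30 mm, 12 mm thick, the smallest of the four sizes (some sizes are absent on some days, then None). Lies flat and loose on the desk. Origin: centre of its underside; x along its long side, y along its short side, z up.
- carriage (a joint): slide of the press carriage in m: 0 = fully home at the inner stop, deck centred under the ram; 0.15 = fully out at the outer stop, clear of the ram. It grows as the knob moves along the deck's -y. Stays where it is left; 3 N friction plus 8 N s/m damping.
- carriage_deck (a point): centre of the flat top face of the carriage deck (80 mm in x, 110 mm in y along the slide, 45 mm above the desk, no rim). Its axes are those of the press: y along the slide, pointing home; -y pointing out; z up.
- carriage_knob (a point): upright round black knob of the carriage, 22 mm diameter, 45 mm tall above deck level, to grip from above; this point is on its axis, 70 mm above the desk, 20 mm below its top and 130 mm from the deck centre towards -y. A 30 mm wide strip at deck height joins it to the deck.
- press: fixed cast-iron hand press. Origin: on the desk under the ram axis; x to the back, y along the slide towards home. Ram (40 mm diameter) ends 150 mm above the desk; arm over it 70 mm wide in y, x -35 mm to the column, 210 to 270 mm high; column 70 mm wide, from x = 97 mm. Gear and crank (not worked) on the arm's +y side. Slide bed 100 mm wide, 34 mm high, from y = 70 to -260 mm.
- viewer: free-standing black inspection camera that looks straight up, 100 x 100 x 34 mm, flat top with a round lens window, 0.9 kg, loose. Origin: centre of its underside. A steel post, 8 mm diameter and 110 mm high, stands 100 mm from the lens axis on its +y side, with a pointer at 100 mm height whose tip ends 72 mm from the lens axis.
- view_point (a point): the marked viewing point: on the lens axis, level with the pointer, 100 mm above the desk and 66 mm above the camera's top. The centre of a plate's underside belongs here, the plate level; any yaw will do.
- seal0: lead disc seal, 22 mm across, 8 mm thick, lying among the plates. Not part of the job, leave alone. Origin: centre of its underside.
- seal1: another lead disc seal, 22 mm across, 8 mm thick, farther back. Not part of the job, leave alone. Origin: centre of its underside.
- seal2: third lead disc seal, 22 mm across, 8 mm thick, farther back. Not part of the job, leave alone. Origin: centre of its underside.
- fuse_base: white porcelain fuse base, 50 x 85 x 36 mm. Not part of the job, leave alone. Origin: centre of its underside.
- seal_housing: open green plastic seal housing, 70 x 55 x 30 mm. Not part of the job, leave alone. Origin: centre of its underside.
- terminal_bar: copper terminal bar with brass screws, 25 x 130 x 20 mm. Not part of the job, leave alone. Origin: centre of its underside.
- tea_glass: tea glass, 60 mm across, 85 mm tall. Not part of the job, leave alone. Origin: centre of its underside.

How it is judged:
On the way, in this order (a step that is already met when the one before it is completed fails the run):
1. the carriage is pulled fully out to its loading stop (within 7 mm) (value of joint carriage above 0.143 m), for 0.2 s.
2. the largest plate (90 x 60 mm), if there, is held level by the fingers at the viewing point for 1 s (20 mm sideways, 15 mm in height) (horizontal distance between plate1 and view_point below 0.02 m and z of plate1 in the frame of view_point between -0.015 and 0.015 m and angle between plate1's own z axis and vertical below 0.15 rad and contact force between the fingers and plate1 above 0.5 N), for 1 s.
3. the second largest plate (76 x 50 mm), if there, is held level by the fingers at the viewing point for 1 s (20 mm sideways, 15 mm in height) (horizontal distance between plate2 and view_point below 0.02 m and z of plate2 in the frame of view_point between -0.015 and 0.015 m and angle between plate2's own z axis and vertical below 0.15 rad and contact force between the fingers and plate2 above 0.5 N), for 1 s.
4. the third in size plate (62 x 40 mm), if there, is held level by the fingers at the viewing point for 1 s (20 mm sideways, 15 mm in height) (horizontal distance between plate3 and view_point below 0.02 m and z of plate3 in the frame of view_point between -0.015 and 0.015 m and angle between plate3's own z axis and vertical below 0.15 rad and contact force between the fingers and plate3 above 0.5 N), for 1 s.
5. the smallest plate (48 x 30 mm), if there, is held level by the fingers at the viewing point for 1 s (20 mm sideways, 15 mm in height) (horizontal distance between plate4 and view_point below 0.02 m and z of plate4 in the frame of view_point between -0.015 and 0.015 m and angle between plate4's own z axis and vertical below 0.15 rad and contact force between the fingers and plate4 above 0.5 N), for 1 s.
6. the stacked carriage is pushed home (value of joint carriage below 0.006 m and horizontal distance between each of plate1, plate2, plate3, plate4 and carriage_deck below 0.012 m and angle between the x axis of each of plate1, plate2, plate3, plate4 and the y axis of carriage_deck, either way round below 0.2 rad and angle between each of plate1, plate2, plate3, plate4's own z axis and vertical below 0.08 rad and linear speed of each of plate1, plate2, plate3, plate4 below 0.02 m/s and z of each of plate1, plate2, plate3, plate4 in the frame of carriage_deck above -0.004 m and z of each of plate2, plate3, plate4 in the frame of plate1 above 0.007 m and z of each of plate3, plate4 in the frame of plate2 above 0.007 m and z of plate4 in the frame of plate3 above 0.007 m), for 0.2 s.
At the end, for the whole second after the job is handed in: The carriage is within 6 mm of fully home; every plate present lies flat and at rest in one stack on the deck, larger ones below smaller ones, each centred on the deck within 12 mm and its long side along the slide within 0.2 rad (all of step 6); the robot touches nothing.
It fails at once if a bystander is moved by more than 40 mm (distance of any of seal0, seal1, seal2, fuse_base, seal_housing, terminal_bar, tea_glass from where it was at the start of the episode above 0.04 m).
Of plate1, plate2, plate3, plate4 only 3 to 4 are there at a start; the rules pass over those that are not, and their reading is None.
At some moment in a run one of viewer may be knocked a few centimetres aside while the robot is not near it.
Once in a run the grip may slacken for a moment while it holds something.
It also fails if it takes over 210 s, if anything falls off the work surface, if the arm or the gripper's body presses on something with over 40 N, if the wrist force passes 120 N, or if a joint passes its speed limit or range.

## Working session

There is one attempt and no reset: what is moved stays moved. The work goes in short steps, each a Python script; the robot and the scene stay as the last script left them, time stands still between calls to the robot, and variables do not carry over. Pictures are saved under pics/ and viewed, at most 14 in all, crops included, and the job is handed in when it is done.

```bash
mkdir -p pics
cat > h.py <<'E'
import numpy as np, cv2
from cell import env, kin, camera, calibration, job
def pts(name):
    c=calibration(name); im,d=camera(name)
    R,_=cv2.Rodrigues(np.array(c["rvec"],float)); t=np.array(c["tvec"],float).ravel()
    v,u=np.mgrid[:d.shape[0],:d.shape[1]]
    P=np.stack([(u-c["cx"])/c["fx"]*d,(v-c["cy"])/c["fy"]*d,d],-1)
    W=(P-t)@R
    W[d==0]=np.nan
    return im,d,W
E
python3 - <<'E'
from h import *
for n in ("top","scene"):
    im,d,W=pts(n); cv2.imwrite(f"pics/{n}0.png",im); np.savez(f"{n}0.npz",im=im,W=W)
    c=calibration(n); print(n,c)
print(env.get_state()["time"],env.get_state()["orientation"])
E
```

```text
top {'fx': 352.291434129094, 'fy': 352.291434129094, 'cx': 258.3701693384402, 'cy': 193.05561226636047, 'rvec': array([ 2.19502618, -2.17842412,  0.10551271]), 'tvec': array([-0.0047344 ,  0.54754624,  1.05157691])}
scene {'fx': 433.96185138339854, 'fy': 433.96185138339854, 'cx': 253.40788003395454, 'cy': 189.9561205711895, 'rvec': array([ 1.74550415,  2.06147384, -0.62765209]), 'tvec': array([ 0.05654033, -0.40665188,  1.58660953])}
0.1 [-8.15712285e-04  9.83949074e-01  1.78447501e-01 -2.09653315e-04]
```

View pics/top0.png

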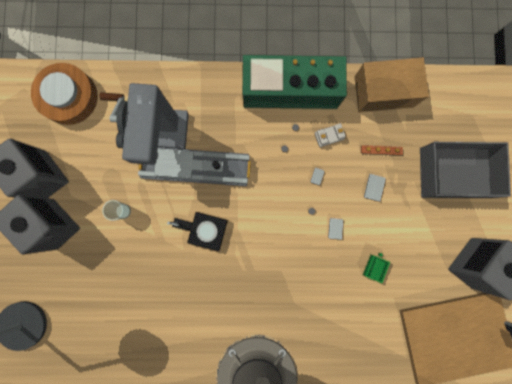

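View pics/scene0.png

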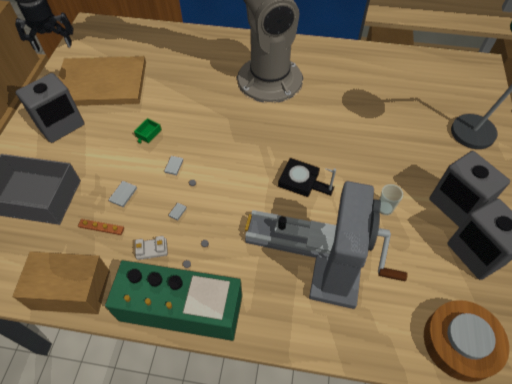

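The top view shows three grey plates at about (318,177), (375,187) and (336,229), with seals at (295,128), (285,149) and (312,211). The viewer lens is at (207,231) with its post to the left, the knob is at (217,165) and the press is at (150,125).

Run:
```python
from h import *
z=np.load("top0.npz"); im=z["im"]; W=z["W"]
print("desk z",np.nanmedian(W[280:330,200:350,2]))
def ray(px,h):
    c=calibration("top"); R,_=cv2.Rodrigues(c["rvec"]); C=-R.T@np.array(c["tvec"]).ravel()
    px=np.atleast_2d(px); r=np.c_[(px[:,0]-c["cx"])/c["fx"],(px[:,1]-c["cy"])/c["fy"],np.ones(len(px))]@R
    return C+r*((h-C[2])/r[:,2])[:,None]
hsv=cv2.cvtColor(im,cv2.COLOR_BGR2HSV)
m=((hsv[...,1]<60)).astype(np.uint8); m[:,:260]=0;m[:110]=0;m[300:]=0
n,l,s,c=cv2.connectedComponentsWithStats(m)
for i in range(1,n):
    if 15<s[i,4]<1500:
        v,u=np.nonzero(l==i); Q=ray(np.c_[u,v],0.012)[:,:2]
        r=cv2.minAreaRect((Q*1000).astype(np.float32)); print(c[i].round(1),s[i,4],"area mm2",s[i,4]*(1.04/352.3)**2*1e6,np.round(r[0],1),np.round(r[1],1),round(r[2],1), np.nanmedian(W[v,u,2]).round(4))
for n_,(u0,v0,u1,v1),lo,hi in (("viewer",(185,205,232,255),.025,.045),("deck",(140,145,255,190),.038,.055),("knob",(205,150,232,180),.075,.1),("bed",(140,145,255,190),.026,.038),("post",(165,210,200,240),.085,.13),("glass",(95,195,140,225),.05,.1),("ram/arm",(110,70,200,175),.2,.3)):
    w=W[v0:v1,u0:u1].reshape(-1,3); k=(w[:,2]>lo)&(w[:,2]<hi); q=w[k]
    if len(q)>2:
        r=cv2.minAreaRect((q[:,:2]*1000).astype(np.float32)); print(n_,len(q),np.median(q,0).round(4),np.round(r[0],1),np.round(r[1],1),round(r[2],1))
```

```text
desk z -0.0014558393389445307
[329.5 135.1] 409 area mm2 3564.221620075979 [ 733.3 -222.8] [51.9 88.9] 19.1 0.0193
[295.2 127.2] 29 area mm2 252.7198703721354 [ 755.3 -115.5] [15.7 16. ] 89.9 0.0068
[284.3 148.5] 28 area mm2 244.00539208344108 [688.3 -81.1] [15.8 15.6] 0.1 0.0065
[317. 176.] 164 area mm2 1429.1744393458691 [ 602.8 -182.4] [32.3 49.6] 71.9 0.0104
[374.4 187.2] 423 area mm2 3686.2243161176993 [ 569.5 -360.1] [54.  77.5] 74.4 0.0102
[311.4 210.7] 29 area mm2 252.7198703721354 [ 496.  -164.4] [15.4 15.5] 0.4 0.0069
[335.3 228.4] 284 area mm2 2474.9118339891884 [ 441.9 -237.4] [42.5 62.8] 84.2 0.0102
viewer 1116 [0.429  0.1523 0.0328] [430.1 153.1] [ 99.9 100.1] 75.8
deck 1219 [0.629  0.2385 0.0437] [629.3 192.5] [326.4  80.4] 86.2
knob 49 [0.6246 0.1254 0.0881] [624.4 124.9] [19.1 20.4] 45.4
bed 713 [0.6132 0.1443 0.0326] [638.2 190.8] [330.8 105.6] 87.0
post 24 [0.4524 0.2437 0.1019] [453.  239.2] [28.4  6.2] 77.5
glass 246 [0.4905 0.4255 0.0754] [489.6 414.4] [57.1 58. ] 34.3
ram/arm 3287 [0.6944 0.2869 0.268 ] [697.6 322. ] [140.8 189.4] 86.2
```

Only three plates are there: plate2, plate3 and plate4 (plate1 is absent). I'll pull the carriage out first.

```bash
cat >> h.py <<'E'
def quat(psi): return np.array([0,np.cos(psi/2),np.sin(psi/2),0])   # tool down; tool y = (sin psi,-cos psi)
def S(): return env.get_state()
def rect(W,box,lo,hi):
    u0,v0,u1,v1=box; w=W[v0:v1,u0:u1].reshape(-1,3); q=w[(w[:,2]>lo)&(w[:,2]<hi)]
    return np.median(q,0) if len(q)<5 else (cv2.minAreaRect((q[:,:2]*1000).astype(np.float32)),len(q))
def brief(t=""):
    s=S(); print(t,"t=%.1f"%s["time"],"tcp",np.round(s["tcp_pos"],4),"F",np.round(s["force"],1),"op %.4f gf %.1f"%(s["opening"],s["gripper_force"]))
E
python3 - <<'E'
from h import *
psi=np.radians(-3.5); k=np.array([.6250,.1252])
print(env.nose_length)
env.grip(.06)
env.reach([*k,.25],quat(psi)); brief("above")
print(env.movel([*k,.124],.1,stop_force=8)); brief("down")
env.grip(.0,60); brief("gripped")
u=np.array([np.sin(-psi),np.cos(psi)])
e=k-u*.135
print(env.movel([*e,.124],.06,stop_force=18)); brief("pulled")
im,d,W=pts("top"); cv2.imwrite("pics/top1.png",im); 
env.dwell(.3); p=np.array(S()["tcp_pos"]); print("travel",np.dot(k-p[:2],u), "lateral",np.cross(u,p[:2]-k)); 
env.movel(list(p),.05); env.grip(.045); brief("open"); env.movel([p[0],p[1],.25],.2); brief()
E
```

```text
0.0726
above t=3.5 tcp [0.6253 0.1241 0.25  ] F [-0.5 -0.1  0.5] op 0.0602 gf 0.0
False
down t=4.9 tcp [0.6255 0.1254 0.1248] F [-0.  -0.8  0.3] op 0.0594 gf 0.0
gripped t=5.3 tcp [0.6252 0.1253 0.1245] F [-1.6 -0.3  5.6] op 0.0208 gf 58.5
True
pulled t=7.0 tcp [0.6178 0.012  0.1245] F [-0.2  0.8  3.6] op 0.0205 gf 60.2
travel 0.11333906831334101 lateral 0.0002551388314160326
open t=8.0 tcp [0.6176 0.0122 0.1242] F [ 0.6 -0.4 -0.6] op 0.0455 gf 0.0
 t=8.8 tcp [0.6171 0.0118 0.2489] F [-0.6  0.5  0.1] op 0.0449 gf 0.0<stdin>:12: DeprecationWarning: Arrays of 2-dimensional vectors are deprecated. Use arrays of 3-dimensional vectors instead. (deprecated in NumPy 2.0)
```

Run:
```python
from h import *
im0=np.load("top0.npz"); W0=im0["W"]
env.reach([.50,-.28,.35],quat(np.radians(-90))); brief()
im,d,W=pts("top"); np.savez("top2.npz",im=im,W=W)
for n,w in (("before",W0),("after",W)):
    print(n,"knob",rect(w,(200,145,260,185),.075,.1)); print("deck44",rect(w,(130,145,262,195),.0385,.06)); print("bed",rect(w,(130,145,262,195),.024,.0385)); print("viewer",rect(w,(180,200,240,260),.025,.045))
a=np.hstack([im0["im"][130:210,110:270],im[130:210,110:270]]); cv2.imwrite("pics/deck.png",cv2.resize(a,None,fx=2.5,fy=2.5,interpolation=2))
wi,wd,WW=pts("wrist"); np.savez("w0.npz",im=wi,W=WW); cv2.imwrite("pics/w0.png",wi)
```

```text
t=10.0 tcp [ 0.5006 -0.2785  0.3491] F [-0.7  0.4 -0.1] op 0.0450 gf 0.0
before knob (((624.405517578125, 124.92481994628906), (19.12037467956543, 20.393226623535156), 45.386634826660156), 49)
deck44 (((629.4658813476562, 194.98263549804688), (330.5615539550781, 80.29549407958984), 86.17596435546875), 1216)
bed (((636.4325561523438, 193.7077178955078), (336.4552001953125, 108.83959197998047), 86.53728485107422), 805)
viewer (((430.0992126464844, 153.06451416015625), (99.93013000488281, 100.13948059082031), 75.78270721435547), 1116)
after knob (((616.4969482421875, 12.344989776611328), (19.53677749633789, 19.50339126586914), 43.00353240966797), 49)
deck44 (((624.797119140625, 108.1527328491211), (226.69390869140625, 81.07730102539062), 87.24495697021484), 1240)
bed (((635.0553588867188, 193.6771697998047), (335.2388000488281, 110.48577880859375), 85.32514953613281), 783)
viewer (((430.2220153808594, 152.8444061279297), (99.90096282958984, 100.07231903076172), 75.5765151977539), 1115)
```

View pics/deck.png

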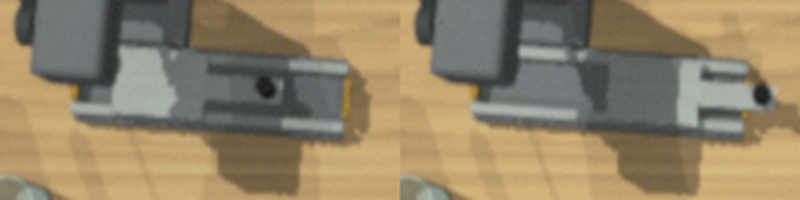

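View pics/w0.png

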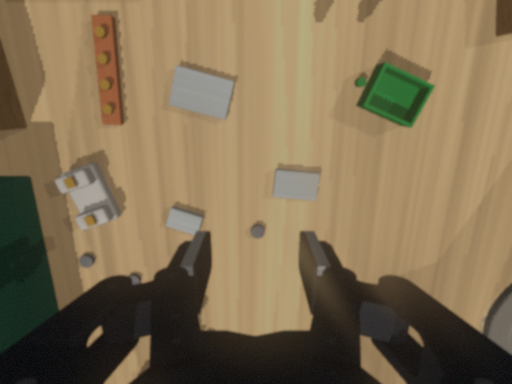

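The deck crop shows the knob now past the bed's end. The wrist view shows plate2 at (202,92), plate3 at (297,184) and plate4 at (185,220). Next I'll measure the plates from it and check the carriage stop with a firmer pull.

```bash
cat >> h.py <<'E'
def plates(im,W,zlo=.004,zhi=.02):
    hsv=cv2.cvtColor(im,cv2.COLOR_BGR2HSV)
    m=((hsv[...,1]<60)&(hsv[...,2]>90)&(W[...,2]>zlo)&(W[...,2]<zhi)).astype(np.uint8)
    n,l,s,c=cv2.connectedComponentsWithStats(m); out=[]
    for i in range(1,n):
        if s[i,4]<120: continue
        q=W[l==i]; (cx,cy),(w,h),a=cv2.minAreaRect((q[:,:2]*1000).astype(np.float32))
        B=cv2.boxPoints(((cx,cy),(w,h),a)); e1,e2=B[1]-B[0],B[2]-B[1]
        e=e1 if np.linalg.norm(e1)>np.linalg.norm(e2) else e2
        out.append((round(float(cx)/1e3,4),round(float(cy)/1e3,4),round(float(np.degrees(np.arctan2(e[1],e[0])))%180,1),round(max(w,h),1),round(min(w,h),1),round(float(np.median(q[:,2])),4)))
    return out
E
python3 - <<'E'
from h import *
z=np.load("w0.npz"); print(*plates(z["im"],z["W"]),sep="\n")
z=np.load("top2.npz"); print("top",*plates(z["im"],z["W"]),sep="\n")
psi=np.radians(-3.5); u=np.array([np.sin(-psi),np.cos(psi)]); k=np.array([.6172,.0122])
env.reach([*k,.25],quat(psi)); env.movel([*k,.124],.15,stop_force=10); env.grip(0,60)
print(env.movel([*(k-.02*u),.124],.04,stop_force=28)); brief("pull2"); im,d,W=pts("top")
p=np.array(S()["tcp_pos"]); env.grip(.045); brief(); env.movel([p[0],p[1],.25],.25)
env.reach([.50,-.28,.35],quat(np.radians(-90)))
im,d,W=pts("top"); print("knob",rect(W,(200,145,260,185),.075,.1)); brief()
E
```

```text
(0.5702, -0.363, 165.2, 75.8, 50.0, 0.0119)
(0.732, -0.2237, 108.4, 83.7, 49.9, 0.0175)
(0.4424, -0.2401, 174.5, 61.8, 40.2, 0.012)
(0.6035, -0.1845, 162.0, 48.1, 31.2, 0.0119)
(0.496, -0.167, 90.4, 18.8, 17.9, 0.0081)
(0.0997, -0.003, 102.3, 116.7, 36.8, 0.0131)
top
(0.7301, -0.2198, 109.2, 81.5, 49.3, 0.0165)
(0.6024, -0.183, 161.3, 47.8, 30.1, 0.0103)
(0.5694, -0.3611, 166.5, 76.7, 50.8, 0.0105)
(0.4419, -0.2388, 174.1, 63.0, 40.3, 0.0106)
(0.056, 0.0075, 97.7, 230.3, 120.1, 0.0119)
True
pull2 t=13.0 tcp [0.6177 0.0117 0.1253] F [1.  1.3 3.3] op 0.0204 gf 60.3
 t=13.4 tcp [0.6169 0.0114 0.1243] F [-1.  -1.2  0.1] op 0.0450 gf 0.0
knob (((616.631591796875, 12.042394638061523), (19.010578155517578, 20.04540252685547), 41.76438903808594), 47)
 t=15.4 tcp [ 0.5007 -0.2783  0.3491] F [-0.6  0.4  0.1] op 0.0454 gf 0.0
```

```bash
cat >> h.py <<'E'
PP=np.radians(-94); DECK=np.array([.6259,.1417])
def viewer():
    im,d,W=pts("top"); (c,s,a),n=rect(W,(150,190,260,280),.025,.045); print("viewer",np.round(c,1),np.round(s,1),n); return np.array(c)/1000
def pick(x,y,deg,w,z):
    psi=np.radians((deg+90)%180-90)
    env.grip(w+.016,90); env.reach([x,y,.2],quat(psi))
    print("contact",env.movel([x,y,.1],.25),env.movel([x,y,z],.05,stop_force=6)); brief("down")
    env.grip(w-.01,90); brief("grip"); p=S()["tcp_pos"]
    env.movel([x,y,.25],.2); brief("lift"); return p[2]
def show(zp):
    v=viewer()
    env.movel([*v,.26],.25,rot=quat(PP)); brief("over"); v2=viewer()
    v=v2 if np.linalg.norm(v2-v)<.003 else v
    env.movel([*v,zp+.1],.12); brief("at view"); env.dwell(2.2); brief("held")
E
python3 - <<'E'
from h import *
z=pick(.5699,-.3622,165.6,.050,.071); print("ZP",z)
im,d,W=pts("wrist"); cv2.imwrite("pics/w1.png",im)
show(z)
im,d,W=pts("scene"); cv2.imwrite("pics/s1.png",cv2.resize(im[100:250,220:420],None,fx=3,fy=3))
E
```

```text
contact False False
down t=18.2 tcp [ 0.57   -0.3622  0.0709] F [ 0.5 -0.9 -0.5] op 0.0659 gf 0.0
grip t=18.5 tcp [ 0.5702 -0.3622  0.072 ] F [-1.3  0.9  5.4] op 0.0475 gf 93.7
lift t=19.5 tcp [ 0.569  -0.3619  0.2483] F [ 0.5 -0.1 -5.1] op 0.0474 gf 93.1
ZP 0.07198374560104108
viewer [436.4 176.6] [148.3 100.2] 1119
over t=29.4 tcp [0.4364 0.1765 0.26  ] F [ 0.   0.  -4.4] op 0.0476 gf 93.1
viewer [430.1 152.7] [ 99.3 100. ] 798
at view t=30.3 tcp [0.4368 0.1765 0.1725] F [-0.4 -0.3 -2.7] op 0.0471 gf 93.1
held t=32.5 tcp [0.4364 0.1766 0.172 ] F [-0.4 -0.1 -4.5] op 0.0471 gf 93.1
```

View pics/s1.png

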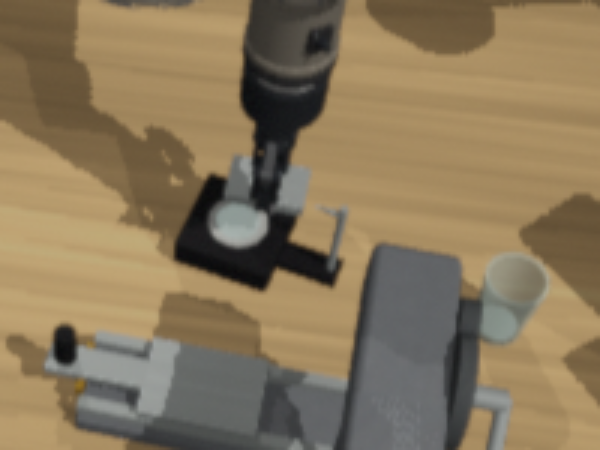

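The crop shows the plate held level over the viewer, but shifted about 24 mm towards the post. My viewer rectangle had included the post arm. I'll fix the detector and correct the position.

```bash
cat >> h.py <<'E'
def viewer():
    im,d,W=pts("top"); m=((W[...,2]>.022)&(W[...,2]<.045)).astype(np.uint8); m[:,:140]=0; m[:,300:]=0; m[:188]=0; m[300:]=0
    m=cv2.morphologyEx(m,cv2.MORPH_OPEN,np.ones((11,11),np.uint8)); n,l,s,c=cv2.connectedComponentsWithStats(m)
    if n<2: print("viewer none"); return None
    q=W[l==1+np.argmax(s[1:,4])]; (c,s,a)=cv2.minAreaRect((q[:,:2]*1000).astype(np.float32))
    print("viewer",np.round(c,1),np.round(s,1),len(q)); return np.array(c)/1000 if 94<min(s) and max(s)<106 else None
def hold(v,zp):
    env.movel([*v,zp+.1],.12); brief("at view"); env.dwell(2.2); brief("held")
def show(zp):
    v=viewer()
    env.reach([*v,.26],quat(PP)); brief("over"); v2=viewer()
    hold(v2 if v2 is not None else v,zp)
def place(top,zp):
    env.movel([*S()["tcp_pos"][:2],.25],.25); env.reach([*DECK,.25],quat(PP)); brief("over deck")
    env.movel([*DECK,zp+top+.02],.2); print("touch",env.movel([*DECK,zp+top-.004],.03,stop_force=5)); brief("down")
    o=S()["opening"]; env.grip(o+.016); env.movel([*DECK,.25],.2); brief("up")
E
python3 - <<'E'
from h import *
viewer()
hold([.4301,.1530],.072)
v=viewer()
im,d,W=pts("scene"); cv2.imwrite("pics/s2.png",cv2.resize(im[120:220,250:370],None,fx=4,fy=4))
E
```

```text
viewer [412.7 125.4] [68.3 42.2] 325
at view t=33.0 tcp [0.4298 0.1523 0.1721] F [ 0.5  1.1 -3.6] op 0.0472 gf 93.1
held t=35.2 tcp [0.4301 0.153  0.172 ] F [ 0.6 -0.5 -3.5] op 0.0475 gf 93.1
viewer none
```

View pics/s2.png

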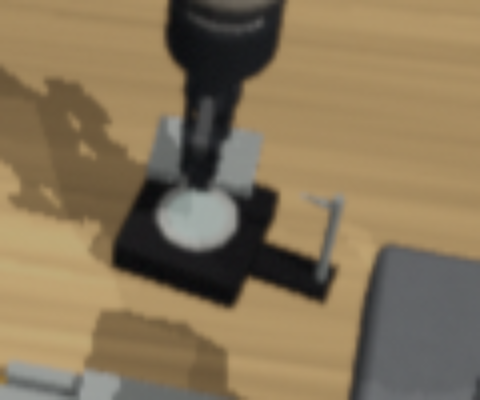

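The plate looks level over the lens and clear of the pointer. I'll confirm that numerically from the scene depth, then place it.

```bash
cat >> h.py <<'E'
def inhand():
    im,d,W=pts("scene"); hsv=cv2.cvtColor(im,cv2.COLOR_BGR2HSV); T=np.array(S()["tcp_pos"])
    m=(hsv[...,1]<60)&(hsv[...,2]>100)&(abs(W[...,2]-T[2]+.06)<.014)&(np.hypot(W[...,0]-T[0],W[...,1]-T[1])<.065)
    m=cv2.morphologyEx(m.astype(np.uint8),cv2.MORPH_OPEN,np.ones((3,3),np.uint8))>0
    q=W[m]
    if len(q)<10: print("inhand few"); return
    A=np.c_[q[:,:2]-q[:,:2].mean(0),np.ones(len(q))]; s=np.linalg.lstsq(A,q[:,2],rcond=None)[0]
    r=cv2.minAreaRect((q[:,:2]*1000).astype(np.float32)); print("inhand",len(q),np.round(r[0],1),np.round(r[1],1),round(r[2],1),"z",np.round(np.median(q[:,2]),4),"slope",s[:2].round(2))
E
python3 - <<'E'
from h import *
inhand()
place(.045,.072)
env.reach([.50,-.20,.35],quat(np.radians(-90)))
im,d,W=pts("top"); print(rect(W,(195,140,250,190),.05,.0635)); print(rect(W,(195,140,260,190),.075,.1)); print(plates(im,W,.05,.0635)); print(viewer())
c=im[135:195,190:260]; cv2.imwrite("pics/d1.png",cv2.resize(c,None,fx=6,fy=6))
wi,_,WW=pts("wrist"); print(*plates(wi,WW),sep="\n"); brief()
E
```

```text
inhand 207 [430.8 154.9] [75.3 51.4] 84.4 z 0.1135 slope [-0.   -0.01]
over deck t=36.6 tcp [0.625  0.1412 0.2481] F [ 0.1 -0.3 -4. ] op 0.0473 gf 93.5
touch True
down t=38.0 tcp [0.6258 0.1418 0.117 ] F [-1.8 -0.   5. ] op 0.0476 gf 94.7
up t=39.1 tcp [0.6253 0.142  0.2489] F [-0.9  1.   0.4] op 0.0635 gf 0.0
(((623.4935302734375, 141.1085662841797), (76.15782928466797, 50.2826042175293), 85.94941711425781), 431)
(((616.9668579101562, 12.425151824951172), (18.845144271850586, 19.971359252929688), 38.29399108886719), 47)
[(0.6235, 0.1411, 85.9, 76.2, 50.3, 0.0559)]
viewer [438.2 149.4] [89.6 84.2] 717
None
(0.7321, -0.2229, 108.7, 83.3, 50.5, 0.0175)
(0.4421, -0.2397, 174.9, 62.0, 39.8, 0.012)
(0.6032, -0.1842, 162.0, 47.7, 30.3, 0.0119)
(0.4953, -0.1669, 0.2, 17.0, 16.7, 0.0079)
(0.1023, 0.0274, 103.5, 121.2, 19.1, 0.013)
 t=40.7 tcp [ 0.5008 -0.1987  0.3496] F [-0.6  0.7 -0.4] op 0.0636 gf 0.0
```

View pics/d1.png

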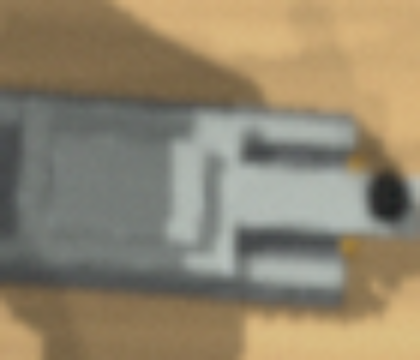

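Plate2 lies flat and centred, its edges evenly inside the deck (about x 45–205 in the crop). Next is plate3.

Run:
```python
from h import *
z=pick(.4422,-.2394,174.6,.040,.0725); print("ZP",z)
show(z); inhand(); print("ZP",z)
```

```text
contact False False
down t=43.5 tcp [ 0.4421 -0.2395  0.0724] F [-0.8 -0.2  0.3] op 0.0560 gf 0.0
grip t=43.8 tcp [ 0.4423 -0.2395  0.0732] F [-1.7  1.3  8. ] op 0.0377 gf 90.3
lift t=44.8 tcp [ 0.4416 -0.2389  0.249 ] F [-0.5 -0.4 -1.8] op 0.0372 gf 90.4
ZP 0.07321989886355904
viewer [430.3 153.1] [100.4  99.7] 1046
over t=47.5 tcp [0.4304 0.1527 0.2598] F [-0.2 -0.5 -1.4] op 0.0369 gf 90.4
viewer [427.4 120.9] [45.1 33.4] 188
at view t=48.5 tcp [0.4307 0.1535 0.1737] F [ 0.9  0.2 -0.9] op 0.0374 gf 90.4
held t=50.7 tcp [0.4303 0.1531 0.1732] F [ 0.2 -0.2 -1.7] op 0.0373 gf 90.4
inhand 89 [432.9 156. ] [59.9 40.5] 87.9 z 0.1134 slope [-0.01 -0.03]
ZP 0.07321989886355904
```

Run:
```python
from h import *
place(.057,.0732)
env.reach([.50,-.25,.35],quat(np.radians(-90)))
im,d,W=pts("top"); print(plates(im,W,.048,.06),plates(im,W,.0605,.075)); viewer()
wi,_,WW=pts("wrist"); print(*plates(wi,WW),sep="\n"); brief()
```

```text
over deck t=52.0 tcp [0.6246 0.1423 0.2483] F [ 0.2  0.3 -1.8] op 0.0371 gf 90.6
touch True
down t=53.3 tcp [0.6258 0.1417 0.1303] F [-0.1  0.2  3.8] op 0.0371 gf 91.4
up t=54.3 tcp [0.6254 0.1411 0.2488] F [-0.1  0.5  0.3] op 0.0530 gf 0.0
[(0.622, 0.1413, 85.4, 75.7, 53.7, 0.0557)] [(0.8492, 0.5998, 38.4, 100.5, 98.6, 0.0688), (0.6236, 0.1411, 85.5, 62.3, 40.1, 0.0678)]
viewer [430.2 153. ] [99.7 99.8] 1028
(0.732, -0.2233, 108.1, 83.6, 50.6, 0.0175)
(0.6036, -0.1843, 161.9, 48.4, 30.5, 0.0119)
(0.496, -0.1668, 92.9, 18.0, 17.7, 0.008)
(0.1006, 0.0107, 102.1, 126.0, 31.2, 0.0131)
 t=58.2 tcp [ 0.5    -0.2499  0.3499] F [-0.4  0.3  0.7] op 0.0530 gf 0.0
```

Run:
```python
from h import *
z=pick(.6034,-.1841,161.9,.030,.074); print("ZP",z)
show(z); inhand()
```

```text
contact False False
down t=60.6 tcp [ 0.6033 -0.1842  0.0739] F [ 0.3 -1.3  0.3] op 0.0463 gf 0.0
grip t=60.9 tcp [ 0.6036 -0.1843  0.0747] F [-1.3  1.2  5.6] op 0.0271 gf 89.4
lift t=61.9 tcp [ 0.6028 -0.1836  0.2487] F [ 0.3  0.2 -1.9] op 0.0272 gf 88.8
ZP 0.07474304734422074
viewer [430.4 148.3] [104.4  93.6] 827Traceback (most recent call last):
  File "<stdin>", line 3, in <module>
  File "h.py", line 53, in show
    env.reach([*v,.26],quat(PP)); brief("over"); v2=viewer()
              ^^^^^^^^
TypeError: Value after * must be an iterable, not NoneType
```

Run:
```python
from h import *
env.reach([.5,-.3,.25],quat(PP)); show(.0747); inhand()
```

```text
viewer [430.7 153.2] [99.5 99.8] 1011
over t=66.5 tcp [0.4308 0.153  0.2598] F [-0.1  0.9 -2. ] op 0.0274 gf 88.8
viewer none
at view t=67.4 tcp [0.431  0.1536 0.1752] F [ 0.2  0.4 -2.2] op 0.0274 gf 88.8
held t=69.6 tcp [0.4307 0.1532 0.1747] F [ 0.1 -1.  -2.2] op 0.0275 gf 88.8
inhand 38 [433.6 172.4] [31.  11.5] 3.7 z 0.1138 slope [ 0.02 -0.05]
```

Run:
```python
from h import *
place(.069,.0747)
env.reach([.50,-.25,.35],quat(np.radians(-90)))
im,d,W=pts("top"); print(plates(im,W,.048,.06),plates(im,W,.0605,.072),plates(im,W,.0725,.086)); viewer(); brief()
print(rect(W,(195,140,260,190),.085,.1))
cv2.imwrite("pics/d3.png",cv2.resize(im[100:270,130:300],None,fx=3,fy=3))
```

```text
over deck t=70.9 tcp [0.6245 0.1424 0.2485] F [-0.3  0.3 -1.1] op 0.0273 gf 89.0
touch True
down t=72.1 tcp [0.6258 0.1418 0.1437] F [-1.2 -0.2  5. ] op 0.0272 gf 89.8
up t=73.1 tcp [0.6255 0.1412 0.2489] F [-0.9  0.7  0.5] op 0.0433 gf 0.0
[(0.6235, 0.1418, 86.0, 76.6, 50.2, 0.0559)] [(0.8483, 0.5983, 46.4, 99.8, 97.5, 0.0688)] [(0.6232, 0.1412, 90.3, 47.2, 30.1, 0.0801)]
viewer [425.7 201.4] [104.2  95.4] 982
 t=77.0 tcp [ 0.5001 -0.2499  0.3499] F [ 0.3 -0.5 -1.1] op 0.0433 gf 0.0
(((616.4905395507812, 65.30445098876953), (17.752700805664062, 126.76390075683594), 1.0268077850341797), 43)
```

View pics/d3.png

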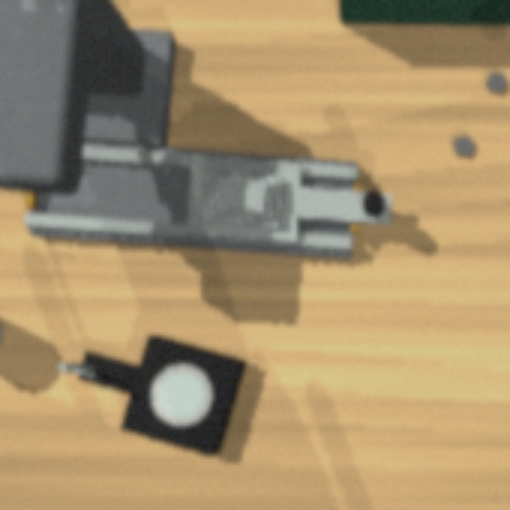

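The stack is built: the three plates sit stepped on the deck. The viewer was knocked to a lens pixel of about (190,231) at some point around the plate4 showing. I can't rule out that this happened before the hold, so I'll show plate4 again at the viewer's present position.

Run:
```python
from h import *
im,d,W=pts("top"); 
w=W[222:241,181:200].reshape(-1,3); print("lens patch",np.nanmedian(w,0))
u0,v0=175,215; s=im[v0:248,u0:206].min(-1)>130; vv,uu=np.nonzero(s); L=np.nanmean(W[vv+v0,uu+u0],0); print("lens",L,len(vv))
v=viewer()
env.reach([*DECK,.25],quat(PP)); env.movel([*DECK,.165],.2); print(env.movel([*DECK,.1440],.05,stop_force=6)); brief("down")
env.grip(.02,90); brief("grip"); env.movel([*DECK,.25],.15)
env.reach([.5,-.3,.25],quat(PP)); v=viewer(); brief()
im,d,W=pts("top"); s=im[v0:248,u0:206].min(-1)>130; vv,uu=np.nonzero(s); print("lens",np.nanmean(W[vv+v0,uu+u0],0)); print(plates(im,W,.0605,.072))
```

```text
lens patch [0.43154341 0.20253177 0.03359762]
lens [0.43053923 0.2024833  0.03377745] 320
viewer [436.  201.7] [ 92.4 104.8] 888
False
down t=79.8 tcp [0.6259 0.1417 0.1439] F [-0.6  0.7 -0.4] op 0.0434 gf 0.0
grip t=80.1 tcp [0.6262 0.1415 0.1447] F [-2.   0.4  4.4] op 0.0272 gf 89.4
viewer [429.2 201.7] [99.1 99.9] 947
 t=82.7 tcp [ 0.5012 -0.2986  0.2497] F [ 0.3 -0.1 -1.9] op 0.0267 gf 88.8
lens [0.43066108 0.20261505 0.03355442]
[(0.8479, 0.6001, 43.9, 100.1, 98.4, 0.0688), (0.6234, 0.1415, 85.1, 62.2, 40.7, 0.0678)]
```

Run:
```python
from h import *
v=[.4300,.2022]
env.reach([*v,.26],quat(PP)); hold(v,.0752); inhand()
im,d,W=pts("scene"); cv2.imwrite("pics/s5.png",cv2.resize(im[120:220,250:370],None,fx=4,fy=4))
place(.069,.0752)
env.reach([.50,-.3,.35],quat(np.radians(-90)))
im,d,W=pts("top"); print(plates(im,W,.048,.06),plates(im,W,.0605,.072),plates(im,W,.0725,.086)); viewer(); brief()
```

```text
at view t=87.1 tcp [0.4303 0.2026 0.1757] F [ 0.3  0.3 -1. ] op 0.0271 gf 88.8
held t=89.3 tcp [0.43   0.2022 0.1752] F [ 0.4 -1.3 -1.5] op 0.0270 gf 88.8
inhand 43 [431.2 203.6] [45.1 27.1] 84.5 z 0.1129 slope [-0.08  0.04]
over deck t=90.7 tcp [0.6247 0.1425 0.2487] F [-0.4  0.7 -1.4] op 0.0277 gf 89.0
touch True
down t=91.9 tcp [0.6258 0.1417 0.1447] F [-0.7 -0.7  4.8] op 0.0268 gf 89.7
up t=92.8 tcp [0.6255 0.1412 0.249 ] F [-0.2 -0.5 -0.4] op 0.0426 gf 0.0
[(0.6229, 0.1416, 86.0, 75.8, 50.9, 0.0555)] [(0.8487, 0.5993, 61.1, 100.7, 98.6, 0.0688)] [(0.6234, 0.1412, 89.4, 47.1, 29.5, 0.0797)]
viewer [430.1 200.1] [104.6  84.8] 920
 t=96.6 tcp [ 0.5001 -0.2999  0.3498] F [-0.2 -0.7 -0. ] op 0.0429 gf 0.0
```

View pics/s5.png

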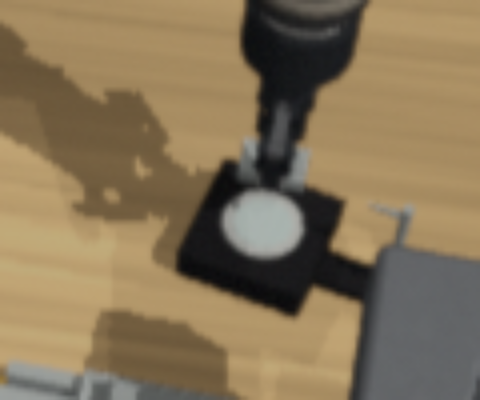

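The crop shows plate4 over the knocked viewer's lens, and the depth reading puts it at (431,204) mm. Now the push home.

Run:
```python
from h import *
psi=np.radians(-4); u=np.array([np.sin(-psi),np.cos(psi)]); k=np.array([.6169,.0120])
env.grip(.05,60); env.reach([*k,.25],quat(psi)); env.movel([*k,.125],.12,stop_force=8); brief("down"); env.grip(0,60); brief("grip")
print(env.movel([*(k+.137*u),.125],.04,stop_force=14)); brief("most")
print(env.movel([*(k+.158*u),.125],.015,stop_force=14)); brief("home")
env.movel(S()["tcp_pos"],.05); env.dwell(.3); p=np.array(S()["tcp_pos"]); print("travel",np.dot(p[:2]-k,u)); brief()
```

```text
down t=99.3 tcp [0.6174 0.0119 0.1258] F [ 0.6 -0.5  1. ] op 0.0500 gf 0.0
grip t=99.7 tcp [0.6173 0.0123 0.1258] F [-1.2  1.9  5.6] op 0.0206 gf 58.5
False
most t=103.3 tcp [0.6261 0.1476 0.1258] F [-4.7 -3.2  9.4] op 0.0206 gf 58.8
False
home t=104.8 tcp [0.6271 0.1626 0.1258] F [ -5.8 -14.8   9.9] op 0.0208 gf 59.7
travel 0.15048740437238825
 t=105.4 tcp [0.6271 0.1621 0.1259] F [-1.1 -5.   3.1] op 0.0206 gf 59.7
```

Run:
```python
from h import *
p=S()["tcp_pos"]; env.grip(.045); env.movel([p[0],p[1],.25],.15); env.reach([.50,-.3,.35],quat(np.radians(-90)))
im,d,W=pts("top"); print("knob",rect(W,(195,140,240,190),.075,.1)); brief()
im,d,W=pts("scene"); cv2.imwrite("pics/s6.png",cv2.resize(im[160:310,220:420],None,fx=3,fy=3)); print(plates(im,W,.048,.06),plates(im,W,.0605,.072),plates(im,W,.0725,.086))
```

```text
knob (((627.3843383789062, 161.4228057861328), (19.400724411010742, 18.248580932617188), 45.60234069824219), 48)
 t=108.6 tcp [ 0.5011 -0.2986  0.3495] F [ 0.1 -0.1  0.4] op 0.0452 gf 0.0
[] [(0.85, 0.6014, 19.8, 98.7, 97.7, 0.0707)] [(0.8699, 0.6149, 112.2, 84.8, 39.7, 0.0735)]
```

View pics/s6.png

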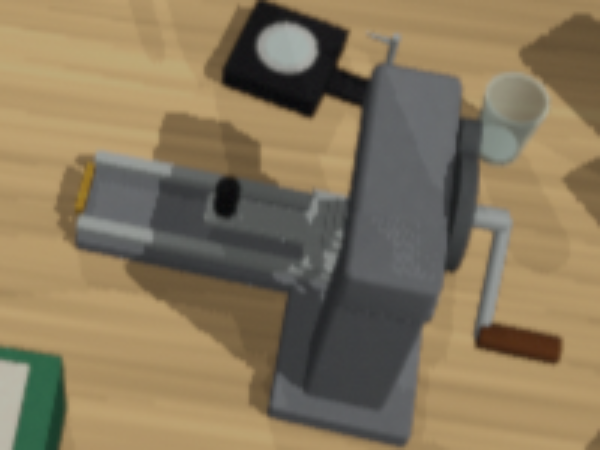

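The knob has moved 149.6 mm, so the carriage is home. Nothing is lying loose on the bed.

```bash
python3 -c "
from h import *
print(job.job_done())"
```

```text
the job is handed in; nothing more can be done
None
```

I handed the job in: the three plates present (76 x 50, 62 x 40 and 48 x 30 mm; the 90 x 60 was absent) were each shown and stacked, and the carriage was pushed home (149.6 mm of knob travel). The stack looked centred before the push, but I could not see it under the ram afterwards.

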